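# Free the solder feed and hold the tension arm on its stop

### The job

Free the solder feed so that a new reel can be threaded: squeeze the orange trigger of the clamped solder-feed gun fully home and let it spring right back, then swing the reel stand's sprung tension arm forward until it meets the red stop and hold it there with the fingers. Finish while still holding: the program ends with the arm kept on its stop. Leave the loose things on the bench where they are.

Things in the scene. Friction and masses are not known exactly. Their poses are not given: they have to be found in the camera images.
- gun: solder-feed gun bolted on its side in an aluminium cradle (plate 10 mm thick): grey barrel 44 mm diameter, black grip, orange trigger. Origin on the bench below the squeeze point. x parallel to the barrel towards the nozzle, y from grip to barrel, z up. In mm: grip x -20.5 to 7.5, y -65 to 45, z 45 to 79; barrel axis y 63, z 62, top z 84. Space beside grip and trigger is clear down to the plate
- squeeze_point (a point): fixed point of the gun 62 mm above the bench, midway between the grip's back and the outer face of the fully squeezed trigger; axes as gun. Fingers from above close here along the gun's x: 54 mm apart with the trigger free, 41 mm with it home. The grip's back is rigid: stay centred or a little (1-2 mm) to the -x side, so that the trigger meets its stop before the grip blocks the fingers
- trigger (a joint): angle of the orange trigger in rad: 0 free, 0.30 fully home. It lies along the grip's +x side, hinged (upright axis) at gun x 15.5, y 40 mm, 60 mm long, 22 tall (z 51 to 73), 10 thick; at gun y 0 its outer face is at x 33 mm free and 20.5 home. A spring returns it: at the squeeze point about 3 N to start, 8 N at the end
- stand: reel stand, bolted down, blue base plate 180 x 145 x 12 mm. Origin on the bench below the arm's pivot. x points forward: the way the tension arm is swung, from the dark rest pin to the red stop pin; z up; y towards the upright hanger plate (y 28 to 36 mm, up to z 118) and the green solder reel behind it (y 42 to 98, up to z 87)
- pivot (a point): the tension arm's pivot, 90 mm above the bench, midway between the cage plates; axes as stand; the arm turns about its y axis
- tension_arm (a joint): angle of the sprung tension arm in rad: 0 at rest, leaning 0.55 rad back from upright; 1.00 on the red forward stop, leaning 0.45 rad forward. A spring always drives it back to 0; at the roller it takes about 2.3 N at the start and 5.3 N at the stop to hold it
- roller (a point): centre of the white roller (22 mm diameter, 22 long) at the arm's free upper end, 120 mm from the pivot, between two silver cage plates (30 mm wide overall; end radius 9). At rest 192 mm above the bench and 63 mm behind the pivot; on the stop 198 mm up and 52 mm ahead; at most 210 mm up on the way (top of roller 221). Nothing else near it stands above 150 mm
- reel_a: lower, white-flanged reel of solder standing on the bench, 60 diameter, 45 high (mm); a bystander, origin at the centre of its underside
- reel_b: green-flanged reel of solder stacked on the white one, 60 diameter, 45 high (mm); a bystander, origin at the centre of its underside
- connector_a: small brass and steel plug connector, 31 x 20 x 12 (mm); a bystander, origin at the centre of its underside
- connector_b: second connector, 31 x 20 x 12 (mm); a bystander, origin at the centre of its underside
- driver: screwdriver with yellow handle lying on the bench, about 200 mm long; a bystander
- flux_tin: small jar of flux with yellow lid, 60 diameter, 45 high (mm); a bystander, origin at the centre of its underside
- pump: blue and silver desoldering pump lying on the bench, 160 long, 22 thick (mm); a bystander, origin at the centre of its underside
There are look-alikes about, which are no part of the job. Of the things that look like the stand, the smaller one is meant.

How it is judged:
On the way, in this order (a step that is already met when the one before it is completed fails the run):
1. the trigger is squeezed fully home while the tension arm is still at rest (value of joint trigger above 0.25 rad and value of joint tension_arm below 0.1 rad), for 0.1 s.
2. the trigger has sprung back (value of joint trigger below 0.05 rad), for 0.1 s.
3. the tension arm is held on its forward stop by the fingers (value of joint tension_arm above 0.94 rad and contact force between the fingers and tension_arm above 1 N and value of joint trigger below 0.05 rad), for 0.3 s.
At the end, for the whole second after the job is handed in: The tension arm stands still on its forward stop (joint above 0.94 of 1.00 rad) with the fingers pressing on it with more than 1 N, the trigger is free (below 0.05 rad), and every bystander is within 30 mm of where it started (all of step 3 and velocity of joint tension_arm between -0.1 and 0.1 rad/s and distance of each of reel_a, reel_b, connector_a, connector_b, driver, flux_tin, pump from where it was at the start of the episode below 0.03 m); the arm keeps its last pose, push and grip.
It fails at once if a loose bystander is moved by more than 30 mm (distance of any of reel_a, reel_b, connector_a, connector_b, driver, flux_tin, pump from where it was at the start of the episode above 0.03 m).
It also fails if it takes over 42 s, if anything falls off the work surface, if the arm or the gripper's body presses on something with over 40 N, if the wrist force passes 120 N, or if a joint passes its speed limit or range.

### The arm

A 6-joint arm with a two-finger parallel gripper is mounted at the origin on the work surface. World frame = base frame: x ahead of the robot, y to its left, z up, the work surface at z = 0. Lengths are in m, angles in rad, forces in N, time in s.
With the tool pointing down it reaches from about 0.325 to 0.775 m from the base axis. Payload 5.5 kg.
Tool frame: the origin (TCP) lies between the finger pads; the fingertips stand 11 mm ahead of it and the grasp point (between the pads) lies 8 mm behind it (manip.tip_extent is the distance from the TCP to the fingertips, in m); z points along the fingers, y is the line along which they close (so a half turn about z gives the same grasp; the last joint's range is limited). The gripper opens to 85 mm and grips with 20 to 120 N. Pads are 22 mm wide; open, the fingers measure 114 mm over their backs; the gripper's body (76 mm by 85 mm) begins 54 mm behind the grasp point. The pads swing forward as they close: fully open they stand 13 mm farther back than shut.
Start: joints at [-1.27, 0.091, 1.231, -0, 1.82, -0.057], TCP at [0.21, -0.562, 0.242] pointing down, gripper open.
Joint ranges: [-2.87, 2.87], [-0.86, 2.18], [0.17, 2.46], [-1.51, 4.65], [0.06, 2.69], [-2.65, 2.65]. Speed limits (rad/s): [2.57, 2.57, 3.01, 3.14, 3.14, 3.14].

### API

Orientations are given as a unit quaternion [x, y, z, w].
In Python, from workcell import manip, viewer gives the robot as it stands.
- The arm moves only by the shell command python3 -m handwheel 'ROWS' [OPENING]. ROWS is JSON, one flat list of numbers, 4 for each row, row after row: the shift along the tool's x, y, z as a fraction of full scale, then the turn about the tool's z as a fraction of full scale. A call has 1 to 10 rows; each row is the pose to reach, as a shift and turn from the pose commanded when the call began, along the tool's axes at that moment; what a row does not reach only later rows make up. Full scale, the value 1, is 500 mm for a shift and pi/2 rad for a turn. A row lasts 1/12 s, in which the tool goes at most 41.7 mm and 7.16 degrees, less where a joint would pass 70% of its speed; a pose out of reach is approached as far as the arm can. A call with a number of a shift or a turn outside -1 to 1 is refused whole. A call with a gripper value outside its range is refused whole. OPENING is the gripper's target within -1 to 1 (fully open at 1, half-way at 0, shut at -1), set as the call begins (- or left out, the last holds). The fingers move at their own pace and stop on an object; the grip force is fixed at half the most. Time passes only in rows, so rows that repeat a pose let the fingers close. It gives the time, the measured TCP pose, the force, the opening and the grip force at its end, in the units of the state.
- manip.state(): the state, without advancing time (a new reading comes with each control period).
- viewer.get_image(name): name is "scene" or "top" or "wrist"; returns the picture (400x640x3 uint8, red, green, blue); there is no depth.
- viewer.camera_info(name): a dict with "fov_y" (degrees; the focal length in pixels is half the picture's height over the tangent of half this angle, whatever the lens; pixels are square), "cx", "cy" (the principal point, pixels), "T" (4x4, takes a point from camera to world coordinates). Camera axes: x right, y down, z forward; pixel columns grow to the right and rows downward; lengths in m; the calibration is good to about 2 mm. A picture is of the moment at which its call begins: read the wrist's pose just before it. camera_info takes no time and is no camera call; for the wrist camera it gives the pose at the moment of the call.
- manip.sign_off(): hands the job in; it is judged then, once.
The state is a dict: "t": time; "q": joint angles; "joint_velocities": joint speeds; "joint_torque": joint torques, N m; "ee_pos": TCP position; "tcp_rot": TCP orientation; "contact_force": force on the tool from outside, world axes, zero at the start; "moment": the same for the moment, N m; "finger_gap": finger opening in m; "finger_force": force on a finger pad.
Only numpy, scipy, OpenCV 4.12 (cv2) and the standard library are available. Lean on these libraries where they do the work, as an engineer would, in place of code of your own. Each camera call takes 0.05 s, during which the arm holds its last target. There are 200 camera calls.

## Working session

There is one attempt and no reset: what is moved stays moved. The work goes in short steps, Python scripts to look and compute and a shell command to move; the robot and the scene stay as the last step left them, time stands still between calls to the robot, and variables do not carry over. Pictures are saved under pics/ and viewed, at most 12 in all, crops included, and the job is handed in when it is done.

```bash
mkdir -p pics; cat > h.py <<'E'
import numpy as np,cv2
from workcell import manip,viewer
def snap(n,f):
    i=viewer.camera_info(n); im=viewer.get_image(n); cv2.imwrite('pics/'+f+'.png',im[:,:,::-1]); return i
def px2w(i,u,v,z):
    f=200/np.tan(np.radians(i['fov_y'])/2); T=np.array(i['T'])
    d=T[:3,:3]@np.array([(u-i['cx'])/f,(v-i['cy'])/f,1]); o=T[:3,3]
    return o+d*(z-o[2])/d[2]
def w2px(i,p):
    f=200/np.tan(np.radians(i['fov_y'])/2); T=np.array(i['T'])
    c=T[:3,:3].T@(np.array(p)-T[:3,3]); return c[:2]/c[2]*f+[i['cx'],i['cy']]
E
python3 - <<'E'
from h import *
for n in('top','scene'):
    i=snap(n,n+'1');print(n,i)
s=manip.state();print(s)
E
```

```text
top {'fov_y': 42.883544723748855, 'cx': 326.6690581661418, 'cy': 203.7525346826783, 'T': array([[-0.00675894, -0.98127789,  0.19247861,  0.1640813 ],
       [-0.99994288,  0.00503851, -0.00942638,  0.00620201],
       [ 0.00828009, -0.19253133, -0.98125589,  1.717437  ],
       [ 0.        ,  0.        ,  0.        ,  1.        ]])}
scene {'fov_y': 44.50158978626282, 'cx': 323.6627576253941, 'cy': 200.93836323800477, 'T': array([[ 7.46686205e-01,  3.71858671e-01, -5.51525920e-01,
         1.18797317e+00],
       [ 6.65176446e-01, -4.17527365e-01,  6.19040544e-01,
        -8.02881554e-01],
       [-8.15700029e-05, -8.29091086e-01, -5.59113553e-01,
         8.48976729e-01],
       [ 0.00000000e+00,  0.00000000e+00,  0.00000000e+00,
         1.00000000e+00]])}
{'t': 0.1, 'q': array([-1.26970193e+00,  9.17685986e-02,  1.23178193e+00,  2.14044652e-05,
        1.81982329e+00, -5.66835981e-02]), 'joint_velocities': array([ 1.90320027e-05,  1.39170985e-04, -3.45885688e-03, -7.58180295e-04,
        1.72547997e-04,  2.23241529e-04]), 'joint_torque': array([ 2.09328122e-03, -4.60218644e+01, -4.19217539e+01, -8.80337006e-05,
        1.06531265e-02,  1.29560618e-05]), 'ee_pos': array([ 0.21005703, -0.56176536,  0.24126361]), 'tcp_rot': array([ 9.84041130e-01,  1.77938925e-01, -9.82663312e-05, -8.85206220e-04]), 'contact_force': array([ 0.14498981, -0.63442365,  0.09340095]), 'moment': array([-0.01731498, -0.01984175, -0.00958964]), 'finger_force': 0.0, 'finger_gap': 0.08544519214354598}
```

View pics/top1.png

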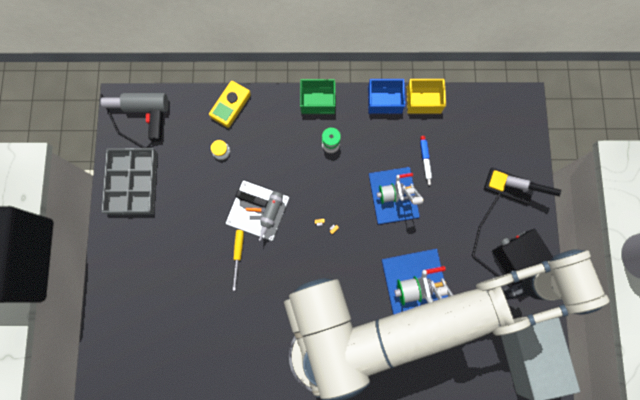

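View pics/scene1.png

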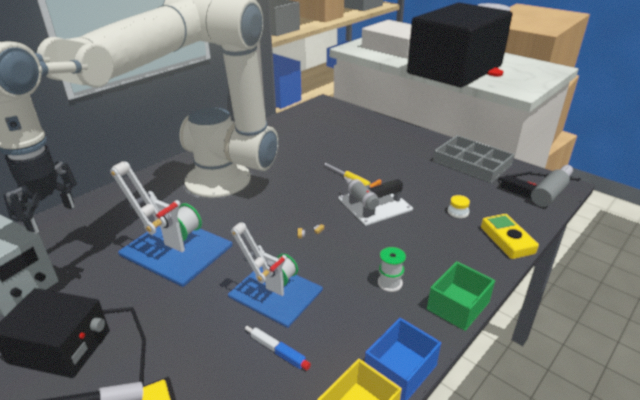

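The top view shows the gun in its cradle at about (262,210). The smaller stand is at (395,195) and the larger look-alike at (418,285). I'll zoom in on the gun and the smaller stand.

```bash
python3 - <<'E'
from h import *
im=cv2.imread('pics/top1.png')
a=cv2.resize(im[170:250,220:300],None,fx=5,fy=5,interpolation=2);b=cv2.resize(im[155:235,360:440],None,fx=5,fy=5,interpolation=2)
cv2.imwrite('pics/crop1.png',np.hstack([a,b]))
i=viewer.camera_info('top')
for n,u,v,z in[('gun',262,210,.06),('stand corners',371,173,.012),('',412,168,.012),('',420,216,.012),('',377,222,.012)]:print(n,px2w(i,u,v,z))
E
```

```text
gun [0.46925068 0.20418131 0.06      ]
stand corners [ 0.60614264 -0.16414249  0.012     ]
 [ 0.62335533 -0.30676004  0.012     ]
 [ 0.45452066 -0.32742437  0.012     ]
 [ 0.43466316 -0.18047593  0.012     ]
```

View pics/crop1.png

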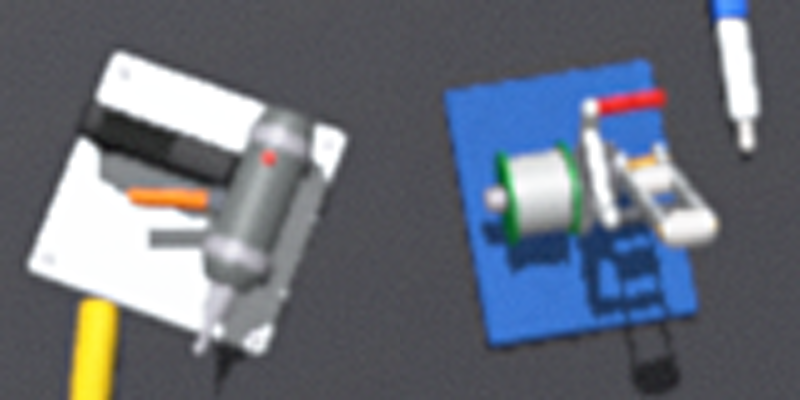

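Crop: the gun nozzle points down-left and the orange trigger lies at about (246..261, 209). The stand's red stop is at the image top (world +x), and its roller is at about (497,200)/5-offset → px (498,...). Next I'll go above the gun for a wrist view.

```bash
cat >> h.py <<'E'
from scipy.spatial.transform import Rotation as R
def rel(p,yd=None):
    """shift fractions to world point p and turn fraction bringing tool y on line yd"""
    s=manip.state(); M=R.from_quat(s['tcp_rot']).as_matrix()
    d=M.T@(np.array(p)-s['ee_pos']); t=0
    if yd is not None:
        v=M.T@np.array([yd[0],yd[1],0]); t=np.arctan2(-v[0],v[1]); t=(t+np.pi/2)%np.pi-np.pi/2
    print('shift',np.round(d/.5,4),'turn',round(t/(np.pi/2),4)); return d
E
python3 - <<'E'
from h import *
i=viewer.camera_info('top')
a=px2w(i,276,194,.084);b=px2w(i,267,224,.084);g=(b-a)[:2];g/=np.linalg.norm(g)
print('gun x',g,'trig',px2w(i,253,209.5,.073))
w=viewer.camera_info('wrist');s=manip.state();M=R.from_quat(s['tcp_rot']).as_matrix()
T=np.array(w['T']);print(w['fov_y'],M.T@(T[:3,3]-s['ee_pos']),M.T@T[:3,:3])
p=px2w(i,253,209.5,.073)[:2]-.03*g
rel([*p,.38],g)
E
```

```text
gun x [-0.96270179  0.27056471] trig [0.46867882 0.23214321 0.073     ]
70.86650542069174 [ 0.07036532  0.00068169 -0.13101111] [[ 6.46404757e-04 -9.59791389e-01 -2.80713505e-01]
 [ 9.99999772e-01  5.65899643e-04  3.67844808e-04]
 [-1.94198607e-04 -2.80713679e-01  9.59791536e-01]]
shift [ 1.089  -1.2712 -0.2751] turn -0.5978
```

```bash
python3 -m handwheel '[0,0,-0.08,0, 0,0,-0.16,0, 0,0,-0.24,0, 0.03,-0.04,-0.28,0, 0.08,-0.1,-0.28,0, 0.13,-0.16,-0.28,0, 0.18,-0.22,-0.28,0, 0.23,-0.28,-0.28,0, 0.28,-0.34,-0.28,0, 0.33,-0.4,-0.28,0]'
python3 -m handwheel '[0.05,-0.06,0,0, 0.1,-0.12,0,0, 0.15,-0.18,0,0, 0.2,-0.24,0,0, 0.25,-0.3,0,0, 0.3,-0.36,0,0, 0.35,-0.42,0,0, 0.4,-0.48,0,0, 0.45,-0.54,0,0, 0.5,-0.6,0,0]'
python3 - <<'E'
from h import *
s=manip.state();print(s['t'],s['ee_pos'])
print(rel([.4976,.224,.38],[-.9627,.2706]))
E
```

```text
t: 0.93
ee_pos: [0.2947, -0.3151, 0.3818]
tcp_rot: [0.984, 0.178, -0.0, -0.0]
contact_force: [0.4, 0.2, -0.5]
finger_gap: 0.0855
finger_force: 0.0
t: 1.77
ee_pos: [0.4238, 0.0537, 0.3821]
tcp_rot: [0.984, 0.178, 0.0, 0.0]
contact_force: [0.3, -0.7, -0.1]
finger_gap: 0.0855
finger_force: 0.0
1.7667 [0.42377316 0.05373404 0.38208271]
shift [ 0.2576 -0.2672  0.0041] turn -0.5976
[ 0.12881051 -0.13359944  0.00206912]
```

```bash
python3 -m handwheel '[0.04,-0.04,0,-0.07, 0.08,-0.08,0,-0.14, 0.12,-0.12,0,-0.21, 0.16,-0.16,0,-0.28, 0.2,-0.2,0,-0.35, 0.23,-0.24,0,-0.42, 0.258,-0.267,0,-0.5, 0.258,-0.267,0,-0.57, 0.258,-0.267,0,-0.598, 0.258,-0.267,0,-0.598]'
python3 -m handwheel '[0,0,0,0, 0,0,0,0]' >/dev/null
python3 - <<'E'
from h import *
i=snap('wrist','w1');s=manip.state();print(s['t'],s['ee_pos'],s['q'])
np.save('w1.npy',i,allow_pickle=True)
E
```

```text
t: 2.6
ee_pos: [0.4979, 0.2224, 0.3813]
tcp_rot: [0.796, 0.605, -0.001, -0.0]
contact_force: [-0.8, -0.1, 0.1]
finger_gap: 0.0854
finger_force: 0.0
2.8167 [0.49777408 0.22164249 0.38232952] [3.56468269e-01 1.89548600e-02 1.05263333e+00 8.20434417e-06
 2.06989968e+00 6.31793151e-01]
```

View pics/w1.png

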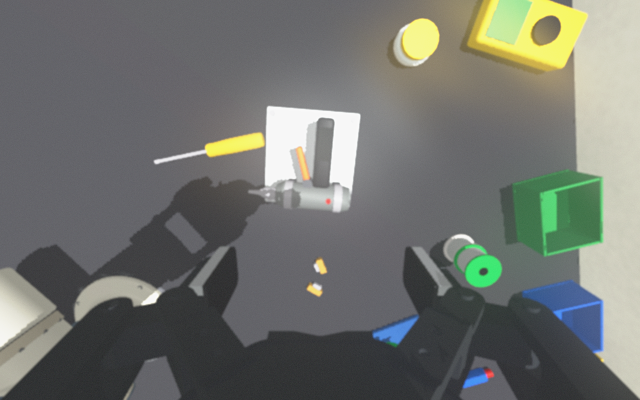

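The wrist view shows the gun at (265..355, 105..215): trigger at (302,163), grip at (324,152), barrel at (312,195). Zooming for a precise fit.

```bash
python3 - <<'E'
from h import *
im=cv2.imread('pics/w1.png')
cv2.imwrite('pics/w1c.png',cv2.resize(im[95:220,240:370],None,fx=4.6,fy=4.6,interpolation=2))
E
```

```text
(no output)
```

View pics/w1c.png

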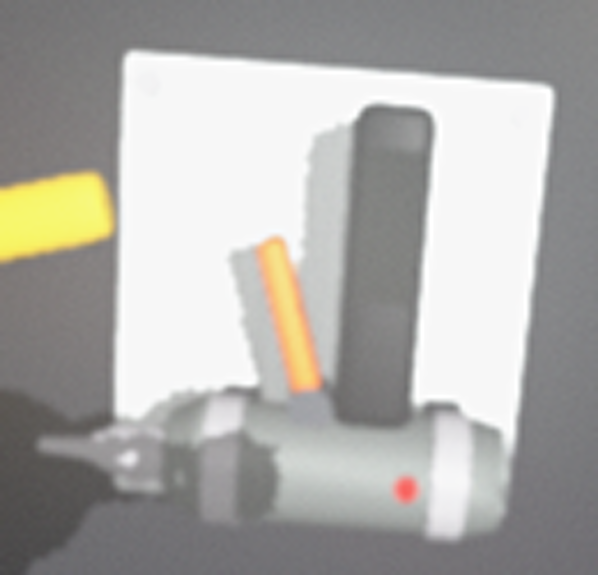

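```bash
python3 - <<'E'
from h import *
from scipy.optimize import least_squares
i=np.load('w1.npy',allow_pickle=True).item()
# crop u,v,z, gun x (or None), gun y(or None)
ob=[(357,130,79,7.5,None),(348,265,79,7.5,None),(338,410,79,7.5,None),(432,130,79,-20.5,None),(424,265,79,-20.5,None),(414,410,79,-20.5,None),
(395,104,79,None,-65),(258,248,73,38,-15.8),(283,238,73,28.5,-18.8)]
P=[px2w(i,240+u/4.6-.4,95+v/4.6-.4,z/1000) for u,v,z,_,_ in ob]
def loc(p,w):
    c,s=np.cos(p[2]),np.sin(p[2]);d=w[:2]-p[:2];return 1000*np.array([c*d[0]+s*d[1],-s*d[0]+c*d[1]])
def f(p):
    r=[]
    for w,o in zip(P,ob):
        l=loc(p,w)
        if o[3] is not None:r.append(l[0]-o[3])
        if o[4] is not None:r.append(l[1]-o[4])
    return r
s=least_squares(f,[.49,.22,2.86]);p=s.x;print(p,np.round(s.fun,1))
g=[np.cos(p[2]),np.sin(p[2])]
for n,(u,v,z) in dict(c1=(125,52,10),c2=(552,88,10),c3=(515,420,10),bt=(405,488,84)).items():print(n,loc(p,px2w(i,240+u/4.6-.4,95+v/4.6-.4,z/1000)))
it=viewer.camera_info('top')
for x,y,z in[(38,-15.8,73),(7.5,-65,79),(-20.5,-65,79)]:
    q=[p[0]+(x*g[0]-y*g[1])/1000,p[1]+(x*g[1]+y*g[0])/1000,z/1000];u=w2px(it,q);print('top px',u,'crop',(u-[220,170])*5)
rel([p[0],p[1],.2],g)
E
```

```text
[0.49738469 0.22871397 2.80331057] [-1.6 -1.3 -0.7  2.1  1.4  1.2  0.2 -1.1  0.3  0.1 -0.5]
c1 [ 93.67636294 -77.04750692]
c2 [-65.02274112 -74.38169933]
c3 [-63.30838249  52.83448957]
bt [-18.00571134  62.20668875]
top px [245.63126875 210.10686547] crop [128.15634377 200.53432736]
top px [234.61991861 196.32228284] crop [ 73.09959304 131.61141418]
top px [237.67089038 188.4610617 ] crop [88.35445188 92.30530849]
shift [ 0.0134 -0.0046  0.3647] turn 0.0401
```

The fit agrees with the red dot (y 62) and the top view. Descending onto the squeeze point.

```bash
python3 -m handwheel '[0.013,-0.002,0.08,0.04, 0.013,-0.002,0.16,0.04, 0.013,-0.002,0.24,0.04, 0.013,-0.002,0.32,0.04, 0.013,-0.002,0.40,0.04, 0.013,-0.002,0.46,0.04, 0.013,-0.002,0.5,0.04, 0.013,-0.002,0.5,0.04]' 1
python3 - <<'E'
from h import *
p=[0.49738469,0.22871397,2.80331057];g=np.array([np.cos(p[2]),np.sin(p[2])])
rel([*(np.array(p[:2])-.0012*g),.051],g);i=snap('wrist','w2')
for x,y,z in [(0,0,62),(38,-15.8,73),(28.5,-18.8,73),(7.5,-65,79),(-20.5,-65,79)]:
    print(x,y,w2px(i,[p[0]+(x*g[0]-y*g[1])/1000,p[1]+(x*g[1]+y*g[0])/1000,z/1000]))
E
```

```text
t: 3.48
ee_pos: [0.496, 0.2271, 0.1262]
tcp_rot: [0.816, 0.578, -0.005, -0.001]
contact_force: [-0.3, 0.8, -1.1]
finger_gap: 0.0853
finger_force: 0.0
shift [0.0049 0.0051 0.1504] turn 0.0003
0 0 [322.0484854  213.93622547]
38 -15.8 [266.3543636  197.25533529]
28.5 -18.8 [280.10465292 193.04930103]
7.5 -65 [310.07306078 122.66729432]
-20.5 -65 [356.00118689 122.72622625]
```

View pics/w2.png

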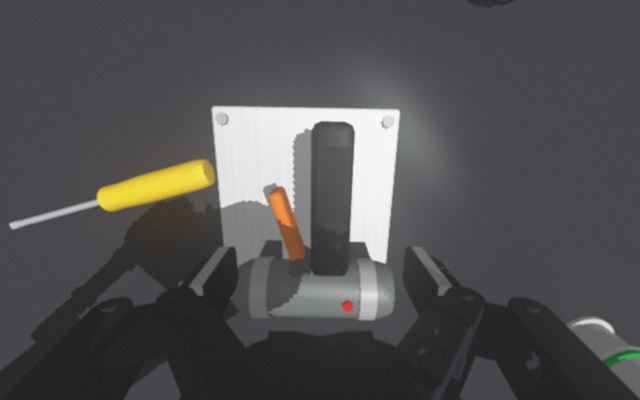

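The picture matches the prediction: grip end at (312..354,122), trigger tip at (272,191). Continuing down.

```bash
python3 -m handwheel '[0.003,0.003,0.07,0, 0.003,0.003,0.13,0, 0.003,0.003,0.15,0, 0.003,0.003,0.15,0, 0.003,0.003,0.15,0, 0.003,0.003,0.15,0]'
python3 - <<'E'
from h import *
p=[0.49738469,0.22871397,2.80331057];g=np.array([np.cos(p[2]),np.sin(p[2])])
rel([*(np.array(p[:2])-.0012*g),.051],g)
E
```

```text
t: 4.03
ee_pos: [0.5021, 0.2299, 0.0605]
tcp_rot: [0.816, 0.579, 0.002, 0.001]
contact_force: [-0.3, -0.7, -0.3]
finger_gap: 0.0855
finger_force: 0.0
shift [-0.0053 -0.0057  0.019 ] turn 0.001
```

```bash
python3 -m handwheel '[-0.003,-0.003,0.014,0, -0.003,-0.003,0.014,0, -0.003,-0.003,0.014,0, -0.003,-0.003,0.014,0]'
python3 - <<'E'
from h import *
p=[0.49738469,0.22871397,2.80331057];g=np.array([np.cos(p[2]),np.sin(p[2])])
for k in range(2):
    rel([*(np.array(p[:2])-.0012*g),.051],g);viewer.get_image('top')
E
```

```text
t: 4.37
ee_pos: [0.4988, 0.2285, 0.0507]
tcp_rot: [0.816, 0.579, 0.0, 0.0]
contact_force: [-0.5, 0.3, -0.6]
finger_gap: 0.0856
finger_force: 0.0
shift [-0.0004 -0.0004 -0.0005] turn 0.0011
shift [-0.0005 -0.0003 -0.0007] turn 0.0011
```

Centred to within 0.3 mm. Squeezing.

```bash
python3 -m handwheel '[0,0,0,0, 0,0,0,0, 0,0,0,0, 0,0,0,0, 0,0,0,0, 0,0,0,0, 0,0,0,0, 0,0,0,0, 0,0,0,0, 0,0,0,0]' -0.02
python3 -m handwheel '[0,0,0,0, 0,0,0,0, 0,0,0,0, 0,0,0,0]' -0.06
python3 - <<'E'
from h import *
snap('wrist','w3')
im=cv2.imread('pics/w3.png');cv2.imwrite('pics/w3c.png',im[60:400,150:500])
E
```

```text
t: 5.3
ee_pos: [0.4971, 0.2294, 0.0507]
tcp_rot: [0.815, 0.579, -0.001, -0.002]
contact_force: [-8.0, 2.7, 6.7]
finger_gap: 0.0417
finger_force: 4.5
t: 5.63
ee_pos: [0.4973, 0.2294, 0.0509]
tcp_rot: [0.815, 0.579, -0.001, -0.001]
contact_force: [-8.1, 3.0, 6.2]
finger_gap: 0.0407
finger_force: 22.5
```

View pics/w3c.png

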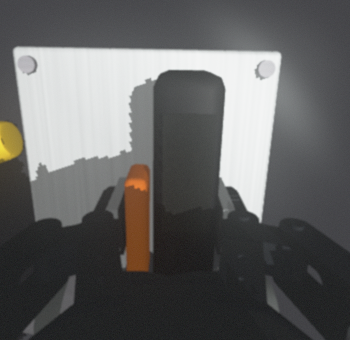

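The crop shows the trigger, at (137,215), parallel to the grip, and the gap is 40.7 mm, so it is fully home. Releasing and rising.

```bash
python3 -m handwheel '[0,0,0,0, 0,0,0,0, 0,0,0,0, 0,0,0,0, 0,0,0,0, 0,0,0,0, 0,0,0,0, 0,0,0,0]' 1
python3 - <<'E'
from h import *
i=snap('wrist','w4');im=cv2.imread('pics/w4.png').astype(int)
m=((im[:,:,2]>120)&(im[:,:,0]<70)&(im[:,:,1]<im[:,:,2]*.6)&(im[:,:,1]>im[:,:,2]*.2)).astype(np.uint8)
m[:,:250]=0;m[:,340:]=0;m[:150]=0
ys,xs=np.nonzero(m);print(len(xs),np.polyfit(ys,xs,1),xs.min(),xs.max(),ys.min(),ys.max())
rel([.49,-.25,.40],[.11,-.994]); print(manip.state()['q'])
E
python3 -m handwheel '[0,0,-0.08,0, 0,0,-0.16,0, 0,0,-0.24,0, 0,0,-0.32,0, 0,0,-0.40,0, 0,0,-0.48,0, 0,0,-0.56,0, 0,0,-0.64,0, 0,0,-0.68,0, 0,0,-0.68,0]'
python3 - <<'E'
from h import *
rel([.49,-.25,.40],[-.11,.994])
E
```

```text
t: 6.35
ee_pos: [0.4989, 0.2284, 0.0506]
tcp_rot: [0.816, 0.579, 0.0, 0.0]
contact_force: [-0.1, 0.0, -0.6]
finger_gap: 0.0856
finger_force: 0.0
753 [  0.34143541 159.64820798] 250 279 264 329
shift [-0.9087  0.2996 -0.6991] turn 0.7155
[ 3.67374131e-01  1.79108110e-03  1.66428810e+00 -8.01027597e-05
  1.47490731e+00  7.04002066e-01]
t: 7.23
ee_pos: [0.4989, 0.2285, 0.3973]
tcp_rot: [0.816, 0.579, 0.005, 0.001]
contact_force: [0.7, 1.1, 0.8]
finger_gap: 0.0857
finger_force: 0.0
shift [-0.9091  0.2993 -0.0093] turn 0.7156
```

The trigger's slope is back to about 0.33, so it is free again. Moving above the stand and shutting the gripper on the way.

```bash
python3 -m handwheel '[-0.076,0.025,0,0.07, -0.152,0.05,0,0.14, -0.228,0.075,0,0.21, -0.304,0.1,0,0.28, -0.38,0.125,0,0.35, -0.456,0.15,0,0.42, -0.532,0.175,0,0.49, -0.608,0.2,0,0.56, -0.684,0.225,0,0.63, -0.76,0.25,0,0.7]' -1
python3 - <<'E'
from h import *
rel([.49,-.25,.40],[-.11,.994])
E
```

```text
t: 8.07
ee_pos: [0.4906, -0.1735, 0.3896]
tcp_rot: [0.998, 0.065, -0.0, -0.0]
contact_force: [0.8, 0.1, 0.1]
finger_gap: -0.0002
finger_force: 0.0
shift [-0.021   0.1515 -0.0208] turn 0.0121
```

```bash
python3 -m handwheel '[-0.01,0.07,-0.02,0.01, -0.02,0.14,-0.02,0.01, -0.021,0.15,-0.02,0.01, -0.021,0.15,-0.02,0.01, -0.021,0.15,-0.02,0.01, -0.021,0.15,-0.02,0.01]'
python3 - <<'E'
from h import *
i=snap('wrist','w5');np.save('w5.npy',i,allow_pickle=True);print(manip.state()['ee_pos'])
E
```

```text
t: 8.57
ee_pos: [0.4909, -0.2461, 0.4002]
tcp_rot: [0.998, 0.06, -0.0, -0.0]
contact_force: [0.9, 0.2, 0.9]
finger_gap: -0.0001
finger_force: 0.0
[ 0.49100278 -0.24585671  0.40046357]
```

View pics/w5.png

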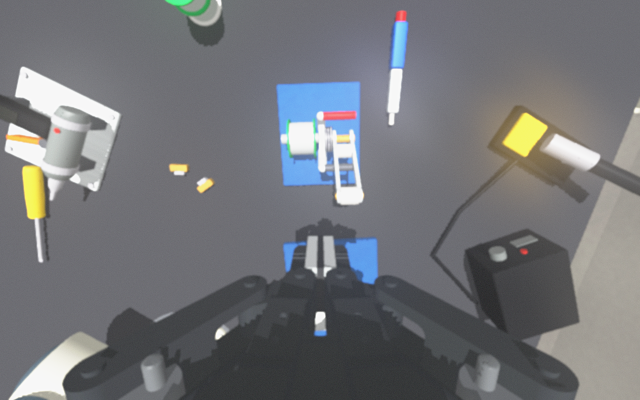

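Wrist view: the roller is at (349,197), spanning 335..363. The plate corners are at (277,85), (360,82), (363,181) and (284,186), and the red stop is at (338,115).

```bash
python3 - <<'E'
from h import *
i=np.load('w5.npy',allow_pickle=True).item();it=viewer.camera_info('top')
c=[px2w(i,u,v,.012)[:2] for u,v in((277,85),(360,82),(363,181),(284,186))]
for k in range(4):
    d=c[k]-c[k-1];print('edge',np.linalg.norm(d),np.degrees(np.arctan2(d[1],d[0])))
for z in(.192,.2):print('roller',z,px2w(i,349,196,z),'wid',np.linalg.norm(px2w(i,335.5,196,z)-px2w(i,362.5,196,z)))
r=px2w(i,349,196,.192)
print('top px roller',w2px(it,r),'obs ~',360+690/5,155+225/5, px2w(it,498,200,.192))
print('pivotx est', px2w(i,344,150,.1), 'redpin',px2w(i,338,115,.09))
E
```

```text
edge 0.178391026770381 8.741129578409096
edge 0.14256620432795236 -81.14220794062983
edge 0.17384269384192863 -168.91415864369958
edge 0.1497610389248112 100.64832986409436
roller 0.192 [ 0.47215721 -0.28582816  0.192     ] wid 0.033807929019457415
roller 0.2 [ 0.47425485 -0.28471263  0.2       ] wid 0.03301062064298418
top px roller [417.25524005 200.45803224] obs ~ 498.0 200.0 [ 0.47233056 -0.5338153   0.192     ]
pivotx est [ 0.51885114 -0.28027636  0.1       ] redpin [ 0.56833733 -0.26476771  0.09      ]
```

```bash
python3 - <<'E'
from h import *
rel([.430,-.293,.19],[-.165,.986])
E
```

```text
shift [-0.1327  0.0789  0.4209] turn -0.0285
```

```bash
python3 -m handwheel '[-0.06,0.04,0,-0.028, -0.12,0.07,0,-0.028, -0.133,0.079,0.04,-0.028, -0.133,0.079,0.12,-0.028, -0.133,0.079,0.2,-0.028, -0.133,0.079,0.28,-0.028, -0.133,0.079,0.36,-0.028, -0.133,0.079,0.42,-0.028, -0.133,0.079,0.42,-0.028, -0.133,0.079,0.42,-0.028]'
python3 -m handwheel '[0,0,0,0, 0,0,0,0]'
python3 - <<'E'
from h import *
i=snap('wrist','w6');rel([.430,-.293,.19],[-.165,.986]);print(w2px(i,[.472,-.286,.192]))
rel([.534+.022*.986,-.2755+.022*.165,.19])
E
```

```text
t: 9.45
ee_pos: [0.4292, -0.2928, 0.1894]
tcp_rot: [0.997, 0.082, -0.001, -0.001]
contact_force: [0.6, -0.5, 0.7]
finger_gap: -0.0001
finger_force: 0.0
t: 9.62
ee_pos: [0.4307, -0.2948, 0.1942]
tcp_rot: [0.997, 0.082, 0.002, 0.002]
contact_force: [0.2, -0.2, 1.0]
finger_gap: 0.0002
finger_force: 0.0
shift [-0.0007 -0.0041  0.0079] turn -0.0015
[314.12166556 178.88813132]
shift [ 0.2542 -0.0048  0.0089] turn 0.0
```

View pics/w6.png

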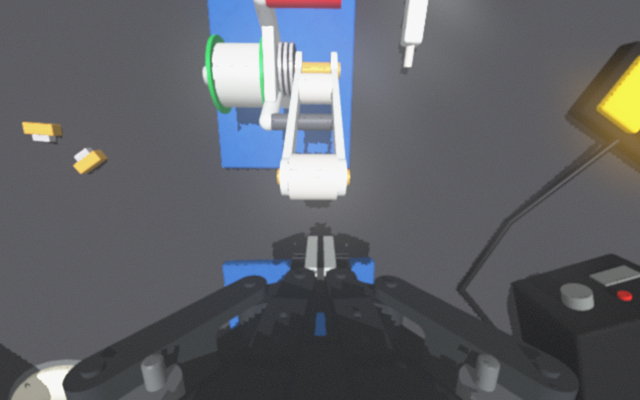

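The roller, at (314,178), is straight ahead of the shut fingers at (320,250), with a clear gap. Pushing forward.

```bash
python3 -m handwheel '[0.024,-0.003,0.006,0, 0.048,-0.004,0.006,0, 0.072,-0.004,0.006,0, 0.096,-0.004,0.006,0, 0.12,-0.004,0.006,0, 0.144,-0.004,0.006,0, 0.168,-0.004,0.006,0, 0.192,-0.004,0.006,0, 0.216,-0.004,0.006,0, 0.235,-0.004,0.006,0]'
python3 -m handwheel '[0,0,0,0, 0,0,0,0, 0,0,0,0]'
python3 - <<'E'
from h import *
snap('wrist','w7');rel([.534+.022*.986,-.2755+.022*.165,.19]);s=manip.state();print(R.from_quat(s['tcp_rot']).inv().apply(s['contact_force']))
E
```

```text
t: 10.5
ee_pos: [0.5459, -0.2735, 0.1866]
tcp_rot: [0.997, 0.081, -0.001, 0.0]
contact_force: [-5.4, -3.2, -3.5]
finger_gap: -0.0
finger_force: 2.8
t: 10.75
ee_pos: [0.5446, -0.2733, 0.1866]
tcp_rot: [0.997, 0.081, -0.001, -0.0]
contact_force: [-4.4, -1.8, -1.7]
finger_gap: -0.0003
finger_force: 2.5
shift [ 0.0227  0.0007 -0.0068] turn 0.0
[-5.10926998  0.83490223  2.26543709]
```

View pics/w7.png

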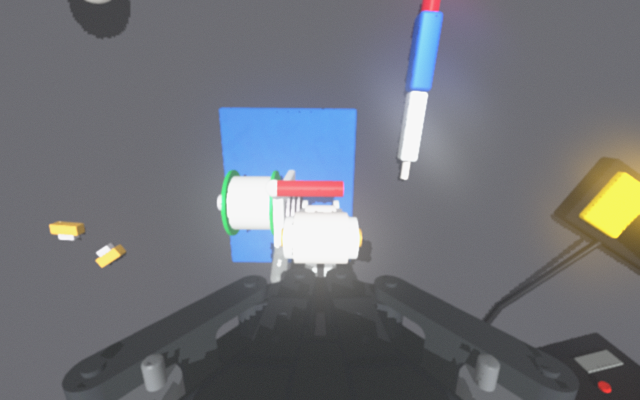

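The roller, at (320,237), is being carried towards the red pin at (310,188), with about 5 N on the fingers. Continuing in small steps until the force jumps.

```bash
for k in 1; do python3 -m handwheel '[0.005,0,0,0, 0.01,0,0,0, 0.01,0,0,0, 0.01,0,0,0]'; python3 -m handwheel '[0.005,0,0,0, 0.01,0,0,0, 0.01,0,0,0, 0.01,0,0,0]'; python3 -m handwheel '[0.004,0,0,0, 0.008,0,0,0, 0.008,0,0,0, 0.008,0,0,0]';done
```

```text
t: 11.13
ee_pos: [0.5489, -0.2726, 0.186]
tcp_rot: [0.997, 0.081, -0.002, -0.001]
contact_force: [-4.8, -2.1, -3.9]
finger_gap: -0.0001
finger_force: 2.8
t: 11.47
ee_pos: [0.5536, -0.2717, 0.1858]
tcp_rot: [0.997, 0.081, -0.002, -0.001]
contact_force: [-5.8, -1.0, -4.5]
finger_gap: 0.0
finger_force: 3.0
t: 11.8
ee_pos: [0.5573, -0.271, 0.1856]
tcp_rot: [0.997, 0.081, -0.002, -0.001]
contact_force: [-6.2, -1.4, -4.0]
finger_gap: -0.0001
finger_force: 3.2
```

```bash
python3 -m handwheel '[0.004,0,0,0, 0.008,0,0,0, 0.008,0,0,0, 0.008,0,0,0]';  python3 -m handwheel '[0.004,0,0,0, 0.008,0,0,0, 0.008,0,0,0, 0.008,0,0,0]'
```

```text
t: 12.13
ee_pos: [0.5612, -0.2703, 0.1856]
tcp_rot: [0.997, 0.081, -0.002, -0.001]
contact_force: [-7.6, 0.3, -3.4]
finger_gap: -0.0001
finger_force: 3.3
t: 12.47
ee_pos: [0.5651, -0.2695, 0.1856]
tcp_rot: [0.997, 0.081, -0.003, -0.001]
contact_force: [-7.8, -0.5, -4.0]
finger_gap: 0.0002
finger_force: 3.5
```

```bash
python3 -m handwheel '[0.004,0,0,0, 0.008,0,0,0, 0.008,0,0,0, 0.008,0,0,0]';  python3 -m handwheel '[0.004,0,0,0, 0.008,0,0,0, 0.008,0,0,0, 0.008,0,0,0]'
python3 - <<'E'
from h import *
i=snap('scene','s2')
im=cv2.imread('pics/s2.png');cv2.imwrite('pics/s2c.png',cv2.resize(im[180:330,190:350],None,fx=4,fy=4,interpolation=2))
E
```

```text
t: 12.8
ee_pos: [0.5663, -0.2694, 0.1855]
tcp_rot: [0.997, 0.08, -0.006, -0.002]
contact_force: [-18.9, -0.3, -1.2]
finger_gap: 0.0002
finger_force: 9.2
t: 13.13
ee_pos: [0.567, -0.2693, 0.1853]
tcp_rot: [0.997, 0.079, -0.01, -0.002]
contact_force: [-31.6, -0.6, 1.5]
finger_gap: -0.0002
finger_force: 15.9
```

View pics/s2c.png

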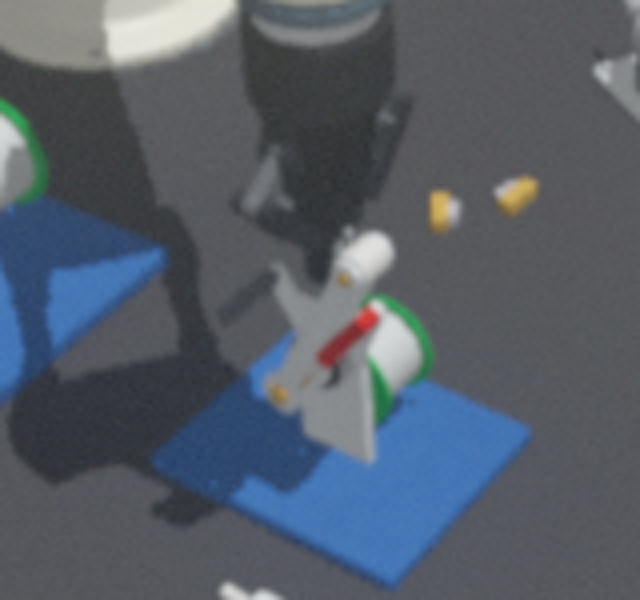

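The arm (roller at (365,258)) lies against the red pin at (350,335), and the force jumped from 8 to 32 N, so it is on the stop. I'll ease off a little, hold and hand in.

```bash
python3 -m handwheel '[-0.005,0,0,0, -0.005,0,0,0, -0.005,0,0,0, -0.005,0,0,0, -0.005,0,0,0, -0.005,0,0,0]' && python3 -c "
from workcell import manip
print(manip.state()['contact_force']);print(manip.sign_off())"
```

```text
t: 13.68
ee_pos: [0.5666, -0.2694, 0.1854]
tcp_rot: [0.997, 0.08, -0.007, -0.002]
contact_force: [-23.0, -1.3, 0.3]
finger_gap: 0.0002
finger_force: 11.6
[-22.97708866  -1.27914055   0.27770674]
the job is handed in; nothing more can be done
None
```

I squeezed the trigger fully home and it sprang back. I then swung the tension arm onto its red stop and handed in at 13.7 s with the fingers holding it there at about 23 N; sign-off gave no verdict, and I saw no loose item disturbed.

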